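Tip two motors into the empty carousel compartment

TASK

Turn the round parts carousel by its upright post until the middle of its one empty compartment lies under the end of the chute. Then lift the handle of the tip tray so that both little motors roll down the chute into that compartment, and let the tray back down to its rest with the compartment still under the chute.

Things in the scene. Friction and masses are not known exactly. Their poses are not given: they have to be found in the camera images.
- bay (a point): Middle of the bare floor of the carousel's one empty compartment, 28 mm up, 85 mm from the carousel's upright axis. Carousel: grey round tray 266 mm across, rim 70 mm up, cut by white walls into four quarters; the others hold stock (wheel, brass stand-offs, ball casters). Starts 34 to 97 deg anticlockwise from above of aligned; light friction (0.5 N at post), stays where left, stops at 106 deg.
- turn_post (a point): Grip point of the carousel's turning post, a round upright black pin 16 mm in diameter just inside the rim, opposite the empty compartment: 120 mm from the axis, which lies on the plan line from bay to post, 85 mm from the bay point. The point is on the pin's centre line 112 mm above the table; pin top 132 mm, rim below 70 mm. The pin may turn between the fingers.
- chute_mouth (a point): Where parts leave the fixed aluminium chute (70 mm wide, sides 30 mm, sloping 32 deg down toward the carousel's axis): 85 mm from the axis, 85 mm above the table, just past the lower lip. The compartment is aligned when the bay point is straight below this point. Axis, this point, tip tray and its handle lie in one vertical plane.
- tray_handle (a point): Grip point of the dark steel tip tray's handle, a level black bar 14 mm wide, 12 thick, pointing away from the carousel; at rest 305 mm from its axis, 167 mm up, 44 mm behind the tray's back wall (top 14 mm higher). Tray 60x87x35 mm, hinged on a level line across the bar, 130 mm toward the carousel and 12 mm lower. Lifted 45 deg (stop 54, 2 to 4 N) motors roll out; sinks back if let go.
- motor_a: Small steel motor can, a cylinder 24 mm in diameter and 34 mm long, 30 to 65 g, lying across the tip tray at its back wall. Origin at its centre, x along its axis.
- motor_b: The second, identical motor, lying next to the first on the chute side. Origin at its centre, x along its axis.
Not all that is in view belongs to the job. What is shaped like the motor_b but green or pink is not meant.

How it is judged:
By the outcome, as a careful person would: the job done as asked, in the order asked, and still so for the second after the job is handed in, with the robot touching nothing.
It also fails if it takes over 54 s, if anything falls off the work surface, if the arm or the gripper's body presses on something with over 40 N, if the wrist force passes 120 N, or if a joint passes its speed limit or range.

ROBOT

A 6-joint arm with a two-finger parallel gripper is mounted at the origin on the work surface. World frame = base frame: x ahead of the robot, y to its left, z up, the work surface at z = 0. Lengths are in mm, angles in rad, forces in N, time in s.
With the tool pointing down it reaches from about 350 to 875 mm from the base axis. Payload 4.2 kg.
Tool frame: the origin (TCP) lies between the finger pads; the fingertips stand 11 mm ahead of it and the grasp point (between the pads) lies 8 mm behind it (robot.tips_ahead is the distance from the TCP to the fingertips, in mm); x points along the fingers, y is the direction in which the jaws open and shut, and the axes are right-handed (so a half turn about x gives the same grasp; the last joint's range is limited). The gripper opens to 85 mm and grips with 20 to 120 N. Pads are 22 mm wide; open, the fingers measure 114 mm over their backs; the gripper's body (76 mm by 85 mm) begins 54 mm behind the grasp point. The pads swing forward as they close: fully open they stand 13 mm farther back than shut.
Start: joints at [1.426, 0.385, 0.008, 0, -1.194, -0.259], TCP at [245.539, 574.726, 242.312] pointing down, gripper open.
Joint ranges: [-3.14, 3.14], [-1.21, 2.06], [-1.07, 1.41], [-3.16, 2.05], [-2.99, -0.16], [-3.1, 3.1]. Speed limits (rad/s): [2.79, 2.79, 3.14, 3.14, 3.14, 3.14].

INTERFACE

Orientations are given as a rotation vector (axis times angle).
In Python, from bench import readout, read_camera, robot gives the robot as it stands.
- The arm moves only by the tool servo_tool, never from a script. Its arguments are lists of equal length, an entry for each row: "slide": the shift along the tool's x, y, z scaled (see below), a list of three; "dr": the turn, a rotation vector about the tool's x, y, z scaled (see below), a list of three. In form: {"slide": [[dx, dy, dz], ...], "dr": [[rx, ry, rz], ...]}. A call has exactly 5 rows; each row shifts and turns the commanded pose from where the row before left it, along the tool's axes as they then stand; what a row does not reach is not made up. The controller multiplies each number of a shift by 0.03 m and each number of a turn by 4 degrees. A row lasts 1/12 s, in which the tool goes at most 41.7 mm and 7.16 degrees, less where a joint would pass 70% of its speed; a pose out of reach is approached as far as the arm can. A call with a number of a shift or a turn outside -1 to 1 is refused whole. A call with a gripper value outside its range is refused whole. "gripper" is the opening, from -1 (shut) to 1 (fully open), set as the call begins (left out, the last holds). The fingers move at their own pace and stop on an object; "grip_force" is the grip in N (left out, the last holds). Time passes only in rows, so rows that do not move let the fingers close, or fill a call up. It gives the time, the measured TCP pose, the force and the opening at its end, in the units of the state.
- readout.get_obs(): the state, without advancing time (a new reading comes with each control period).
- read_camera(name): name is "scene" or "top"; returns a dict with "color" (384x512x3 uint8, blue, green, red), "vfov" (degrees; the focal length in pixels is half the picture's height over the tangent of half this angle, whatever the lens; pixels are square), "cx", "cy" (the principal point, pixels), "T" (4x4, takes a point from camera to world coordinates). Camera axes: x right, y up, looking along -z (the intrinsics and any distortion apply to the point x, -y, -z); pixel columns grow to the right and rows downward; lengths in mm; the calibration is good to about 2 mm. A picture is of the moment at which its call begins. There is no depth.
- robot.finish_job(): hands the job in, once; it reports no verdict.
The state is a dict: "t": time; "joint_pos": joint angles; "qd": joint speeds; "tau": joint torques, N m; "tool_pos": TCP position; "orientation": TCP orientation; "ft_force": force on the tool from outside, world axes, zero at the start; "wrist_torque": the same for the moment, N m; "finger_gap": finger opening in mm.
Only numpy, scipy, OpenCV 4.12 (cv2) and the standard library are available. Lean on these libraries where they do the work, as an engineer would, in place of code of your own. Each camera call takes 0.05 s, during which the arm holds its last target. There are 200 camera calls.

## Working session

There is one attempt and no reset: what is moved stays moved. The work goes in short steps, Python scripts to look and compute and a tool call to move; the robot and the scene stay as the last step left them, time stands still between calls to the robot, and variables do not carry over. Pictures are saved under pics/ and viewed, about 8 in all and at most 12, crops included, and the job is handed in when it is done.

Besides the shell and the picture viewer there is one more tool, called after "Emit:" as name(argument=value, ...), one argument or row to a line, values as JSON. servo_tool: Moves the arm, as the interface text tells. Its arguments: {"type":"object","properties":{"slide":{"type":"array","items":{"type":"array","items":{"type":"number"}}},"dr":{"type":"array","items":{"type":"array","items":{"type":"number"}}},"gripper":{"type":"number"},"grip_force":{"type":"number"}},"required":["slide","dr"]}

```bash
mkdir -p pics; ls
python3 - <<'E'
from bench import readout, read_camera, robot
import cv2,numpy as np
print(readout.get_obs())
for n in("scene","top"):
    c=read_camera(n); cv2.imwrite(f"pics/{n}0.png",c["color"]); print(n,{k:v for k,v in c.items() if k!="color"})
a=cv2.imread("pics/scene0.png");b=cv2.imread("pics/top0.png")
E
```

```text
pics
{'t': 0.0, 'joint_pos': array([ 1.42562250e+00,  3.85544704e-01,  6.64369088e-03, -4.76185313e-04,
       -1.19395771e+00, -2.58621497e-01]), 'qd': array([ 0.0012605 ,  0.000936  ,  0.00047193,  0.00035849,  0.00122301,
       -0.00011657]), 'tau': array([-8.30009367e-05, -3.92292058e+01,  1.88392532e+01,  4.18630064e+00,
       -4.63417004e-03,  5.86631501e-06]), 'tool_pos': array([245.32754075, 574.25204568, 241.23906217]), 'orientation': array([-1.99979296,  0.41170901,  2.0004564 ]), 'ft_force': array([ 1.17518783, -0.44182311,  0.21681415]), 'wrist_torque': array([ 0.03060458,  0.0128118 , -0.04264372]), 'finger_gap': 85.4940121775009}
scene {'vfov': 43.09863147456769, 'cx': 260.9331192108371, 'cy': 190.65531795009767, 'T': array([[ 5.50351665e-01, -6.52803675e-01,  5.20538574e-01,
         9.95190526e+02],
       [ 8.34919463e-01,  4.33837679e-01, -3.38665555e-01,
        -2.23128683e+02],
       [-4.74712797e-03,  6.20992939e-01,  7.83801783e-01,
         8.04338209e+02],
       [ 0.00000000e+00,  0.00000000e+00,  0.00000000e+00,
         1.00000000e+00]])}
top {'vfov': 50.67640136499641, 'cx': 264.37979418210307, 'cy': 193.19635182629702, 'T': array([[ 2.60246860e-02,  9.94542672e-01, -1.01032617e-01,
         4.72467737e+02],
       [-9.99245103e-01,  2.87967479e-02,  2.60762777e-02,
         7.62841701e+01],
       [ 2.88433817e-02,  1.00277721e-01,  9.94541320e-01,
         8.96676410e+02],
       [ 0.00000000e+00,  0.00000000e+00,  0.00000000e+00,
         1.00000000e+00]])}
```

View pics/scene0.png

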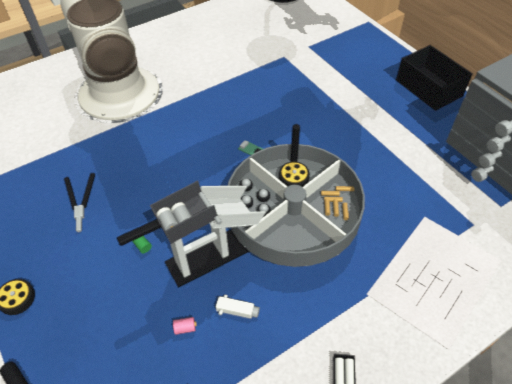

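View pics/top0.png

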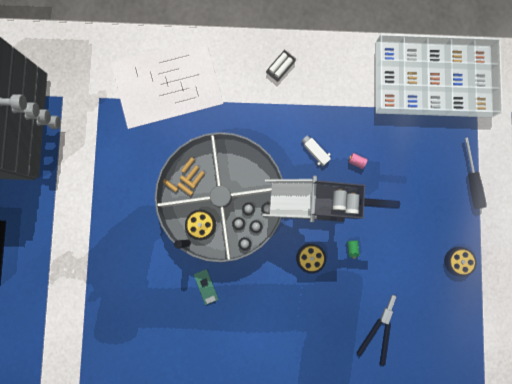

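```bash
cat > h.py <<'E'
import cv2,numpy as np
from bench import readout, read_camera, robot
def ray(c,u,v):
    f=192/np.tan(np.radians(c["vfov"]/2)); T=c["T"]
    d=np.array([(u-c["cx"])/f,-(v-c["cy"])/f,-1.]); return T[:3,3],T[:3,:3]@d
def onz(c,u,v,z):
    o,d=ray(c,u,v); return o+d*(z-o[2])/d[2]
def proj(c,p):
    f=192/np.tan(np.radians(c["vfov"]/2)); q=c["T"][:3,:3].T@(np.asarray(p,float)-c["T"][:3,3])
    return np.array([c["cx"]+f*q[0]/-q[2],c["cy"]-f*q[1]/-q[2]])
def tri(c1,p1,c2,p2):
    o1,d1=ray(c1,*p1);o2,d2=ray(c2,*p2)
    s=np.linalg.lstsq(np.stack([d1,-d2],1),o2-o1,rcond=None)[0]
    a=o1+s[0]*d1;b=o2+s[1]*d2
    return (a+b)/2,np.linalg.norm(a-b)
def rim(c,seed,z=70,r=133):
    h=cv2.cvtColor(c["color"],cv2.COLOR_BGR2HSV)
    m=((h[...,1]<110)).astype(np.uint8)
    cs,_=cv2.findContours(m,cv2.RETR_EXTERNAL,cv2.CHAIN_APPROX_NONE)
    k=[q for q in cs if cv2.pointPolygonTest(q,seed,False)>=0][0][:,0]
    P=np.array([onz(c,u,v,z)[:2] for u,v in k]); ctr=onz(c,*seed,z)[:2]
    from scipy.optimize import least_squares
    e=lambda x:np.hypot(*(P-x[:2]).T)-x[2]
    x=least_squares(e,[*ctr,r],loss="cauchy",f_scale=1.5).x
    return x,(abs(e(x))<2).sum(),len(P)
E
python3 - <<'E'
from h import *
s=read_camera("scene");t=read_camera("top")
print("rim",rim(t,(225,185)))
print("hub top z?",tri(t,(220,196),s,(296,193)))
def dark(c,x0,y0,x1,y1):
    m=(c["color"].max(2)<45).astype(np.uint8); z=np.zeros_like(m); z[y0:y1,x0:x1]=m[y0:y1,x0:x1]
    ys,xs=np.nonzero(z); print(len(xs),xs.min(),xs.max(),ys.min(),ys.max(),xs.mean(),ys.mean()); return xs,ys
for nm,c,b in(("post top",t,(168,230,196,255)),("post sc",s,(285,120,305,165)),("hand top",t,(360,192,405,215)),("hand sc",s,(112,215,165,248))):
    print(nm); xs,ys=dark(c,*b)
    if 'hand' in nm: print(cv2.fitLine(np.c_[xs,ys].astype(np.float32),cv2.DIST_L2,0,.01,.01).ravel())
a=cv2.resize(t["color"][125:270,150:410],None,fx=3,fy=3,interpolation=2);b=cv2.resize(s["color"][110:290,110:370],None,fx=3,fy=3,interpolation=2)[:,:]
cv2.imwrite("pics/ct.png",a);cv2.imwrite("pics/cs.png",b)
E
```

```text
rim (array([548.59585772, 144.755862  , 132.68660171]), np.int64(329), 579)
hub top z? (array([548.74375414, 146.16213044,  69.5710948 ]), np.float64(2.42054911768449))
post top
49 181 189 240 246 185.18367346938774 243.10204081632654
post sc
223 290 298 125 161 294.43946188340806 143.74887892376682
hand topTraceback (most recent call last):
  File "<stdin>", line 9, in <module>
  File "<stdin>", line 7, in dark
    return umr_minimum(a, axis, None, out, keepdims, initial, where)
ValueError: zero-size array to reduction operation minimum which has no identity
```

Run:
```python
from h import *
s=read_camera("scene");t=read_camera("top")
C=np.array([548.6,144.8])
def dark(c,b,th):
    x0,y0,x1,y1=b
    m=(c["color"].max(2)<th).astype(np.uint8); z=np.zeros_like(m); z[y0:y1,x0:x1]=m[y0:y1,x0:x1]
    ys,xs=np.nonzero(z); print(len(xs),xs.min(),xs.max(),ys.min(),ys.max(),xs.mean(),ys.mean()); return xs,ys
for nm,c,b in(("hand top",t,(372,192,405,215)),("hand sc",s,(112,215,153,248))):
    print(nm); xs,ys=dark(c,b,75)
    l=cv2.fitLine(np.c_[xs,ys].astype(np.float32),cv2.DIST_L2,0,.01,.01).ravel();print(l)
    if c is t:
        for x in(376,398):
            y=l[3]+(x-l[2])*l[1]/l[0]; P=onz(t,x,y,173); d=P[:2]-C; print("handle",P,np.hypot(*d),np.degrees(np.arctan2(d[1],d[0])))
# chute centre plane check: post candidates
p=onz(t,182,243.5,132);d=p[:2]-C;print("post top",p,np.hypot(*d),np.degrees(np.arctan2(d[1],d[0])))
p,e=tri(t,(182.,243.5),s,(295.7,127));d=p[:2]-C;print("post tri",p,e,np.hypot(*d),np.degrees(np.arctan2(d[1],d[0])))
a=cv2.resize(t["color"][125:270,150:410],None,fx=3,fy=3,interpolation=2);b=cv2.resize(s["color"][110:290,110:370],None,fx=3,fy=3,interpolation=2)
cv2.imwrite("pics/ct.png",a);cv2.imwrite("pics/cs.png",b)
```

```text
hand top
90 372 386 199 206 378.3333333333333 202.95555555555555
[9.8866552e-01 1.5013471e-01 3.7833334e+02 2.0295555e+02]
handle [ 534.76324777 -144.57860348  173.        ] 289.7092195034482 -92.73753531365843
handle [ 529.84299952 -184.62114638  173.        ] 329.9547192399574 -93.25886122277828
hand sc
354 117 152 221 244 135.43502824858757 233.23446327683615
[  0.9020886  -0.4315509 135.43503   233.23447  ]
post top [451.60199167 207.17097492 132.        ] 115.32021562482134 147.25845776879225
post tri [452.9462881  209.20709919 133.08354364] 5.118138510568341 115.31655140020891 146.04619360782547
```

View pics/ct.png

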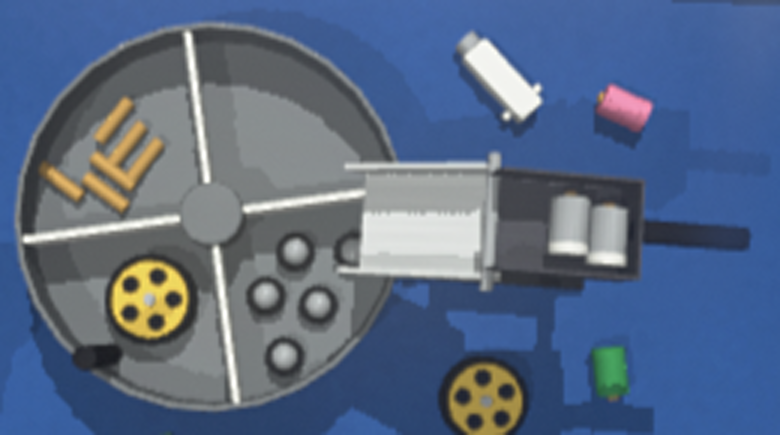

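View pics/cs.png

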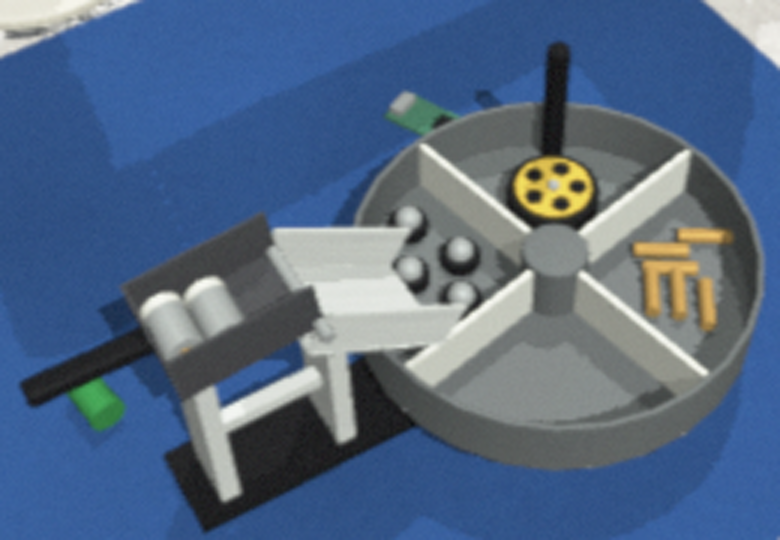

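Run:
```python
from h import *
s=read_camera("scene");t=read_camera("top")
C=np.array([548.6,144.8])
def ct(x,y):return 150+(x+.5)/3-.5,125+(y+.5)/3-.5
def cs(x,y):return 110+(x+.5)/3-.5,110+(y+.5)/3-.5
def rep(n,p):
    d=p[:2]-C; print(n,p.round(1),np.hypot(*d).round(1),np.degrees(np.arctan2(d[1],d[0])).round(2))
for q in((647,231),(748,238)): rep("handle",onz(t,*ct(*q),173))
rep("tray back mid",onz(t,*ct(642,(183+278)/2),181))
for q in((348,165),(342,271)): rep("chute side",onz(t,*ct(*q),110))
for q in((494,155),(486,288)): rep("hinge",onz(t,*ct(*q),155))
for q in((23,238),(190,32),(365,192),(235,400)): rep("wall",onz(t,*ct(*q),68))
rep("post",onz(t,*ct(85,358),132)); p,e=tri(t,ct(85,358),s,cs(558,47));rep("posttri",p);print(e)
p,e=tri(t,ct(748,238),s,cs(30,390));rep("handle end",p);print(e)
# scene bar edges, dark in scene -> intersect at z=173 
for q in((558,47),): rep("post sc",onz(s,*cs(*q),132))
rep("hub sc",onz(s,*cs(556,251),70)); rep("hub t",onz(t,*ct(212,213),70))
for q in((30,385),(140,340)): rep("handle sc",onz(s,*cs(*q),170))
# tool axes
from scipy.spatial.transform import Rotation as R
print(R.from_rotvec(readout.get_obs()["orientation"]).as_matrix().round(3))
```

```text
handle [ 535.9 -125.2  173. ] 270.3 -92.69
handle [ 533.4 -186.5  173. ] 331.6 -92.62
tray back mid [ 535.4 -120.   181. ] 265.1 -92.85
chute side [579.1  53.8 110. ] 95.9 -71.48
chute side [509.8  55.9 110. ] 96.9 -113.56
hinge [581.9 -34.9 155. ] 182.8 -79.5
hinge [499.7 -31.1 155. ] 182.6 -105.52
wall [528.3 271.7  68. ] 128.5 99.1
wall [674.3 164.4  68. ] 127.2 8.87
wall [566.4  40.5  68. ] 105.8 -80.3
wall [423.2 124.5  68. ] 127.0 -170.81
post [450.5 214.5 132. ] 120.4 144.6
posttri [450.5 214.2 133.4] 120.2 144.74
0.22407468061677904
handle end [ 534.2 -185.3  172. ] 330.4 -92.5
3.2317997371174396
post sc [449.3 215.  132. ] 121.6 144.75
hub sc [549.1 145.   70. ] 0.6 17.91
hub t [548.8 144.4  70. ] 0.4 -64.71
handle sc [ 530.9 -182.6  170. ] 327.9 -93.09
handle sc [ 536.8 -122.9  170. ] 268.0 -92.52
[[-0.    -0.393 -0.92 ]
 [-0.    -0.92   0.393]
 [-1.     0.    -0.   ]]
```

Axis is at (548.7, 144.7), the post at (451, 214.6) at 144.4°, and the chute line at −92.7°, so the carousel needs about 57° clockwise.

Possible mix-ups:
- **Post:** the black pin at top (178.5, 244) and scene (296, 126). It is not the plier handles at top (375, 340) or the dark tray handle at top (382, 204). Radius 120 and height 133 match the description.
- **Motors:** the silver cans in the tray at top (340/352, 201). They are not the pink (358, 161) or green (354, 249) ones.
- **Empty bay:** top (245, 165). The two crops confirmed all of these.

Emit:
servo_tool(
  slide=[
    [0,0.557,-0.734],
    [0,0.557,-0.734],
    [0,0.557,-0.734],
    [0,0.557,-0.734],
    [0,0.557,-0.734],
  ],
  dr=[
    [0,0,0],
    [0,0,0],
    [0,0,0],
    [0,0,0],
    [0,0,0],
  ],
  gripper=1,
)

```text
t: 0.82
tool_pos: [314.3, 453.5, 242.4]
orientation: [-2.0, 0.409, 2.0]
ft_force: [1.1, -0.3, 0.8]
finger_gap: 85.6
```

Emit:
servo_tool(
  slide=[
    [0,0.557,-0.734],
    [0,0.557,-0.734],
    [0,0.557,-0.734],
    [0,0.557,-0.734],
    [0,0.557,-0.734],
  ],
  dr=[
    [0,0,0],
    [0,0,0],
    [0,0,0],
    [0,0,0],
    [0,0,0],
  ],
)

```text
t: 1.23
tool_pos: [382.8, 333.3, 242.6]
orientation: [-2.0, 0.408, 1.999]
ft_force: [0.7, 0.5, -0.7]
finger_gap: 85.4
```

Emit:
servo_tool(
  slide=[
    [0,0.557,-0.734],
    [0,0.557,-0.734],
    [0,0.557,-0.734],
    [0,0.557,-0.734],
    [0,0.557,-0.734],
  ],
  dr=[
    [0,0,0],
    [0,0,0],
    [0,0,0],
    [0,0,0],
    [0,0,0],
  ],
)

```text
t: 1.65
tool_pos: [451.3, 213.2, 242.6]
orientation: [-2.0, 0.409, 1.999]
ft_force: [1.1, 0.3, -0.1]
finger_gap: 85.0
```

Emit:
servo_tool(
  slide=[
    [0,0,0],
    [0,0,0],
    [0,0,0],
    [0,0,0],
    [0,0,0],
  ],
  dr=[
    [0,0,0],
    [0,0,0],
    [0,0,0],
    [0,0,0],
    [0,0,0],
  ],
)

```text
t: 2.07
tool_pos: [450.5, 215.2, 242.4]
orientation: [-2.0, 0.408, 2.0]
ft_force: [-0.2, 0.3, -0.6]
finger_gap: 85.3
```

Emit:
servo_tool(
  slide=[
    [0.92,0,0],
    [0.92,0,0],
    [0.92,0,0],
    [0.92,0,0],
    [0.92,0,0],
  ],
  dr=[
    [0,0,0],
    [0,0,0],
    [0,0,0],
    [0,0,0],
    [0,0,0],
  ],
)

```text
t: 2.48
tool_pos: [450.5, 215.3, 103.4]
orientation: [-2.001, 0.407, 1.999]
ft_force: [-0.2, 0.4, 0.1]
finger_gap: 85.4
```

Emit:
servo_tool(
  slide=[
    [0,0,0],
    [0,0,0],
    [0,0,0],
    [0,0,0],
    [0,0,0],
  ],
  dr=[
    [0,0,0],
    [0,0,0],
    [0,0,0],
    [0,0,0],
    [0,0,0],
  ],
  gripper=-1,
  grip_force=25,
)

```text
t: 2.9
tool_pos: [451.6, 215.4, 106.1]
orientation: [-2.001, 0.406, 1.996]
ft_force: [-0.3, -0.4, 0.1]
finger_gap: 25.5
```

Emit:
servo_tool(
  slide=[
    [0,0,0],
    [0,0,0],
    [0,0,0],
    [0,0,0],
    [0,0,0],
  ],
  dr=[
    [0,0,0],
    [0,0,0],
    [0,0,0],
    [0,0,0],
    [0,0,0],
  ],
)

```text
t: 3.32
tool_pos: [451.5, 215.1, 105.9]
orientation: [-2.001, 0.407, 1.997]
ft_force: [-2.3, 0.4, 7.4]
finger_gap: 15.8
```

Emit:
servo_tool(
  slide=[
    [0,-0.2554,-0.0672],
    [0,-0.2554,-0.0672],
    [0,-0.2554,-0.0672],
    [0,-0.2554,-0.0672],
    [0,-0.2554,-0.0672],
  ],
  dr=[
    [0.946,0,0],
    [0.946,0,0],
    [0.946,0,0],
    [0.946,0,0],
    [0.946,0,0],
  ],
)

```text
t: 3.73
tool_pos: [479.8, 243.2, 105.9]
orientation: [-1.792, 0.689, 1.79]
ft_force: [-0.8, 1.1, 5.6]
finger_gap: 15.1
```

Emit:
servo_tool(
  slide=[
    [0,-0.2554,-0.0672],
    [0,-0.2554,-0.0672],
    [0,-0.2554,-0.0672],
    [0,-0.2554,-0.0672],
    [0,-0.2554,-0.0672],
  ],
  dr=[
    [0.946,0,0],
    [0.946,0,0],
    [0.946,0,0],
    [0.946,0,0],
    [0.946,0,0],
  ],
)

```text
t: 4.15
tool_pos: [515.5, 260.5, 105.9]
orientation: [-1.57, 0.923, 1.568]
ft_force: [-1.4, 2.0, 5.0]
finger_gap: 15.1
```

Emit:
servo_tool(
  slide=[
    [0,-0.2554,-0.0672],
    [0,-0.2554,-0.0672],
    [0,-0.2554,-0.0672],
    [0,-0.2554,-0.0672],
    [0,-0.2554,-0.0672],
  ],
  dr=[
    [0.946,0,0],
    [0.946,0,0],
    [0.946,0,0],
    [0.946,0,0],
    [0.946,0,0],
  ],
)

```text
t: 4.57
tool_pos: [555.0, 265.4, 106.0]
orientation: [-1.336, 1.117, 1.335]
ft_force: [-1.4, 3.2, 4.2]
finger_gap: 15.4
```

Emit:
servo_tool(
  slide=[
    [0,0,0],
    [0,0,0],
    [0,0,0],
    [0,0,0],
    [0,0,0],
  ],
  dr=[
    [0,0,0],
    [0,0,0],
    [0,0,0],
    [0,0,0],
    [0,0,0],
  ],
)

```text
t: 4.98
tool_pos: [554.7, 265.4, 105.9]
orientation: [-1.339, 1.114, 1.338]
ft_force: [1.1, 3.5, 5.0]
finger_gap: 15.5
```

Emit:
servo_tool(
  slide=[
    [0,0,0],
    [0,0,0],
    [0,0,0],
    [0,0,0],
    [0,0,0],
  ],
  dr=[
    [0,0,0],
    [0,0,0],
    [0,0,0],
    [0,0,0],
    [0,0,0],
  ],
  gripper=1,
)

```text
t: 5.4
tool_pos: [553.2, 263.3, 103.8]
orientation: [-1.338, 1.122, 1.338]
ft_force: [0.1, -0.3, 0.0]
finger_gap: 74.8
```

Emit:
servo_tool(
  slide=[
    [0,0,0],
    [-0.9,0,0],
    [-0.9,0,0],
    [-0.9,0,0],
    [-0.9,0,0],
  ],
  dr=[
    [0,0,0],
    [0,0,0],
    [0,0,0],
    [0,0,0],
    [0,0,0],
  ],
)

```text
t: 5.82
tool_pos: [553.4, 263.5, 213.3]
orientation: [-1.338, 1.121, 1.338]
ft_force: [-0.1, 0.7, 0.1]
finger_gap: 85.6
```

Emit:
servo_tool(
  slide=[
    [-0.9,0,0],
    [-0.9,0,0],
    [-0.9,0,0],
    [0,0,0],
    [0,0,0],
  ],
  dr=[
    [0,0,0],
    [0,0,0],
    [0,0,0],
    [0,0,0],
    [0,0,0],
  ],
)

```text
t: 6.23
tool_pos: [554.1, 264.1, 295.3]
orientation: [-1.338, 1.116, 1.336]
ft_force: [0.2, 0.0, -1.5]
finger_gap: 85.2
```

Run:
```python
from h import *
from scipy.spatial.transform import Rotation as R
s=read_camera("scene");t=read_camera("top")
o=readout.get_obs();print(o["t"],o["tool_pos"],R.from_rotvec(o["orientation"]).as_matrix().round(3))
a=np.hstack([cv2.resize(t["color"][110:290,140:330],None,fx=2,fy=2,interpolation=2),cv2.resize(s["color"][110:290,160:370],None,fx=2,fy=2,interpolation=2)])
cv2.imwrite("pics/al.png",a);print(a.shape)
```

```text
6.3333 [553.05820394 263.49690117 292.29631762] [[-0.002 -0.985 -0.175]
 [-0.001 -0.175  0.985]
 [-1.     0.002 -0.   ]]
(360, 800, 3)
```

View pics/al.png

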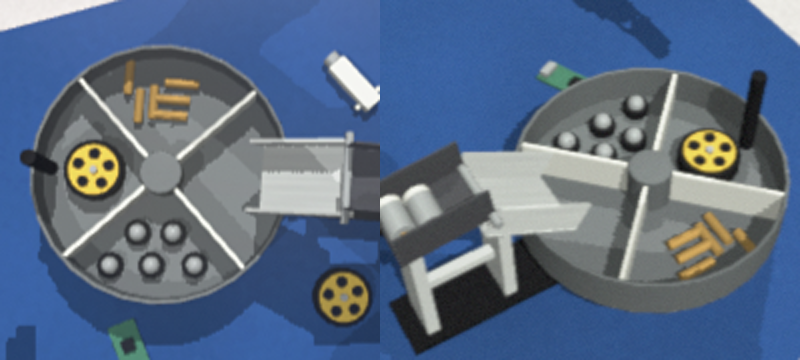

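Run:
```python
from h import *
t=read_camera("top");C=np.array([548.7,144.7])
f=lambda x,y:(140+(x+.5)/2-.5,110+(y+.5)/2-.5)
for q,z in(((80,80),68),((255,93),68),((242,267),68),((66,253),68),((25,157),132)):
    d=onz(t,*f(*q),z)[:2]-C;print(np.hypot(*d).round(1),np.degrees(np.arctan2(d[1],d[0])).round(1))
```

```text
127.3 43.1
126.9 -47.9
127.3 -137.8
125.6 132.5
123.1 87.8
```

Emit:
servo_tool(
  slide=[
    [0,0,0],
    [0,0,0],
    [0,0,0],
    [0,0,0],
    [0,0,0],
  ],
  dr=[
    [0.8,0,0],
    [0.8,0,0],
    [0.8,0,0],
    [0.8,0,0],
    [0,0,0],
  ],
)

```text
t: 6.8
tool_pos: [553.2, 263.5, 291.6]
orientation: [-1.174, 1.235, 1.175]
ft_force: [0.2, -0.2, -0.2]
finger_gap: 85.6
```

Emit:
servo_tool(
  slide=[
    [0,0,-0.942],
    [0,0,-0.942],
    [0,0,-0.942],
    [0,0,-0.942],
    [0,0,-0.942],
  ],
  dr=[
    [0,0,0],
    [0,0,0],
    [0,0,0],
    [0,0,0],
    [0,0,0],
  ],
)

```text
t: 7.22
tool_pos: [546.4, 121.3, 292.3]
orientation: [-1.176, 1.232, 1.177]
ft_force: [0.5, 0.1, 0.3]
finger_gap: 85.0
```

Emit:
servo_tool(
  slide=[
    [0,0,-0.942],
    [0,0,-0.942],
    [0,0,-0.942],
    [0,0,-0.942],
    [0,0,-0.942],
  ],
  dr=[
    [0,0,0],
    [0,0,0],
    [0,0,0],
    [0,0,0],
    [0,0,0],
  ],
)

```text
t: 7.63
tool_pos: [539.7, -19.9, 292.4]
orientation: [-1.175, 1.232, 1.177]
ft_force: [0.0, -0.6, 0.2]
finger_gap: 85.2
```

Emit:
servo_tool(
  slide=[
    [0,0,-0.942],
    [0,0,-0.942],
    [0,0,-0.942],
    [0,0,-0.942],
    [0,0,-0.942],
  ],
  dr=[
    [0,0,0],
    [0,0,0],
    [0,0,0],
    [0,0,0],
    [0,0,0],
  ],
)

```text
t: 8.05
tool_pos: [533.1, -161.0, 292.4]
orientation: [-1.175, 1.232, 1.177]
ft_force: [1.1, -0.5, -1.0]
finger_gap: 85.8
```

Emit:
servo_tool(
  slide=[
    [0,0,0],
    [0,0,0],
    [0,0,0],
    [0,0,0],
    [0,0,0],
  ],
  dr=[
    [0,0,0],
    [0,0,0],
    [0,0,0],
    [0,0,0],
    [0,0,0],
  ],
)

```text
t: 8.47
tool_pos: [533.8, -158.8, 293.2]
orientation: [-1.176, 1.23, 1.176]
ft_force: [1.2, -0.4, 0.4]
finger_gap: 85.5
```

Emit:
servo_tool(
  slide=[
    [0.89,0,0],
    [0.89,0,0],
    [0.89,0,0],
    [0.89,0,0],
    [0.89,0,0],
  ],
  dr=[
    [0,0,0],
    [0,0,0],
    [0,0,0],
    [0,0,0],
    [0,0,0],
  ],
)

```text
t: 8.88
tool_pos: [533.8, -158.7, 159.0]
orientation: [-1.176, 1.23, 1.175]
ft_force: [0.1, -0.2, -0.9]
finger_gap: 85.2
```

Emit:
servo_tool(
  slide=[
    [0,0,0],
    [0,0,0],
    [0,0,0],
    [0,0,0],
    [0,0,0],
  ],
  dr=[
    [0,0,0],
    [0,0,0],
    [0,0,0],
    [0,0,0],
    [0,0,0],
  ],
  gripper=-1,
  grip_force=40,
)

```text
t: 9.3
tool_pos: [534.8, -159.6, 161.8]
orientation: [-1.177, 1.228, 1.172]
ft_force: [-0.2, -0.1, -0.7]
finger_gap: 25.7
```

Emit:
servo_tool(
  slide=[
    [0,0,0],
    [0,0,0],
    [0,0,0],
    [0,0,0],
    [0,0,0],
  ],
  dr=[
    [0,0,0],
    [0,0,0],
    [0,0,0],
    [0,0,0],
    [0,0,0],
  ],
)

```text
t: 9.72
tool_pos: [535.3, -159.7, 161.5]
orientation: [-1.177, 1.228, 1.171]
ft_force: [1.3, 1.3, 6.6]
finger_gap: 13.2
```

Run:
```python
from h import *
from scipy.spatial.transform import Rotation as R
o=readout.get_obs();print(o["t"],o["tool_pos"],o["joint_pos"],o["ft_force"],o["finger_gap"],R.from_rotvec(o["orientation"]).as_matrix().round(3))
```

```text
9.7167 [ 535.32385229 -159.68165504  161.53154973] [ 5.67682241e-04  3.43260714e-01 -2.74816513e-01  7.96730619e-04
 -9.48281070e-01 -4.74178226e-02] [1.25111952 1.28355949 6.59301725] 13.15326264977853 [[ 0.004 -0.999  0.046]
 [-0.001  0.046  0.999]
 [-1.    -0.004 -0.   ]]
```

Emit:
servo_tool(
  slide=[
    [-0.181,0,0.013],
    [-0.181,0,0.013],
    [-0.181,0,0.013],
    [-0.181,0,0.013],
    [-0.181,0,0.013],
  ],
  dr=[
    [0,0.6,0],
    [0,0.6,0],
    [0,0.6,0],
    [0,0.6,0],
    [0,0.6,0],
  ],
)

```text
t: 10.13
tool_pos: [535.5, -155.7, 187.6]
orientation: [-1.327, 1.386, 1.068]
ft_force: [3.9, -3.8, 0.6]
finger_gap: 12.7
```

Run:
```python
from h import *
from scipy.spatial.transform import Rotation as R
o=readout.get_obs();print(o["t"],o["tool_pos"],o["joint_pos"].round(3),o["ft_force"],o["wrist_torque"],R.from_rotvec(o["orientation"]).as_matrix().round(3))
```

```text
10.1333 [ 535.47390015 -155.6655391   187.63210695] [ 0.111  0.303 -0.373  0.261 -0.941 -0.317] [ 3.88147045 -3.78361918  0.57293057] [-0.30803992 -1.04695255  0.23713882] [[-0.006 -0.999  0.046]
 [-0.21   0.046  0.977]
 [-0.978 -0.004 -0.21 ]]
```

Good: 12° of tilt, low forces. Continuing.

Emit:
servo_tool(
  slide=[
    [-0.181,0,0.013],
    [-0.181,0,0.013],
    [-0.181,0,0.013],
    [-0.181,0,0.013],
    [-0.181,0,0.013],
  ],
  dr=[
    [0,0.6,0],
    [0,0.6,0],
    [0,0.6,0],
    [0,0.6,0],
    [0,0.6,0],
  ],
)

```text
t: 10.55
tool_pos: [535.9, -146.0, 213.4]
orientation: [-1.473, 1.538, 0.95]
ft_force: [5.3, -3.7, 0.8]
finger_gap: 13.1
```

Emit:
servo_tool(
  slide=[
    [-0.181,0,0.013],
    [-0.181,0,0.013],
    [-0.181,0,0.013],
    [-0.181,0,0.013],
    [-0.181,0,0.013],
  ],
  dr=[
    [0,0.6,0],
    [0,0.6,0],
    [0,0.6,0],
    [0,0.6,0],
    [0,0.6,0],
  ],
)

```text
t: 10.97
tool_pos: [536.6, -131.1, 236.5]
orientation: [-1.614, 1.686, 0.816]
ft_force: [5.7, -3.7, 1.2]
finger_gap: 12.9
```

Emit:
servo_tool(
  slide=[
    [-0.181,0,0.013],
    [-0.181,0,0.013],
    [-0.181,0,0.013],
    [-0.181,0,0.013],
    [-0.181,0,0.013],
  ],
  dr=[
    [0,0.6,0],
    [0,0.6,0],
    [0,0.6,0],
    [0,0.6,0],
    [0,0.6,0],
  ],
)

```text
t: 11.38
tool_pos: [537.5, -111.8, 255.8]
orientation: [-1.75, 1.829, 0.665]
ft_force: [6.4, -3.0, 2.4]
finger_gap: 13.1
```

Emit:
servo_tool(
  slide=[
    [0,0,0],
    [0,0,0],
    [0,0,0],
    [0,0,0],
    [0,0,0],
  ],
  dr=[
    [0,0,0],
    [0,0,0],
    [0,0,0],
    [0,0,0],
    [0,0,0],
  ],
)

```text
t: 11.8
tool_pos: [537.5, -112.0, 255.7]
orientation: [-1.749, 1.828, 0.667]
ft_force: [5.3, -2.8, 3.3]
finger_gap: 13.5
```

Emit:
servo_tool(
  slide=[
    [0,0,0],
    [0,0,0],
    [0,0,0],
    [0,0,0],
    [0,0,0],
  ],
  dr=[
    [0,0,0],
    [0,0,0],
    [0,0,0],
    [0,0,0],
    [0,0,0],
  ],
)

```text
t: 12.22
tool_pos: [537.5, -112.0, 255.6]
orientation: [-1.749, 1.828, 0.667]
ft_force: [7.3, -4.0, 3.7]
finger_gap: 12.9
```

Run:
```python
from h import *
s=read_camera("scene");t=read_camera("top")
o=readout.get_obs();print(o["t"],o["tool_pos"],o["joint_pos"].round(3),o["ft_force"],o["wrist_torque"])
a=np.hstack([cv2.resize(t["color"][110:290,140:330],None,fx=2,fy=2,interpolation=2),cv2.resize(s["color"][110:290,160:370],None,fx=2,fy=2,interpolation=2)])
cv2.imwrite("pics/up.png",a)
```

```text
12.3167 [ 537.48927759 -112.01771216  255.61870363] [ 0.386  0.332 -0.533  0.791 -1.258 -0.906] [ 5.12573764 -4.56501105  2.72723216] [ 0.17464268 -1.02836665  1.26100999]
```

View pics/up.png

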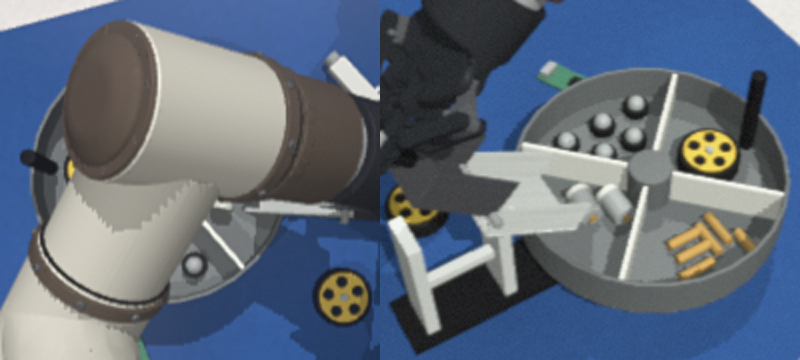

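Emit:
servo_tool(
  slide=[
    [0.1814,0,-0.0054],
    [0.1814,0,-0.0054],
    [0.1814,0,-0.0054],
    [0.1814,0,-0.0054],
    [0.1814,0,-0.0054],
  ],
  dr=[
    [0,-0.6,0],
    [0,-0.6,0],
    [0,-0.6,0],
    [0,-0.6,0],
    [0,-0.6,0],
  ],
)

```text
t: 12.73
tool_pos: [536.6, -131.4, 236.1]
orientation: [-1.611, 1.683, 0.819]
ft_force: [6.0, -3.5, 1.6]
finger_gap: 13.1
```

Emit:
servo_tool(
  slide=[
    [0.1814,0,-0.0054],
    [0.1814,0,-0.0054],
    [0.1814,0,-0.0054],
    [0.1814,0,-0.0054],
    [0.1814,0,-0.0054],
  ],
  dr=[
    [0,-0.6,0],
    [0,-0.6,0],
    [0,-0.6,0],
    [0,-0.6,0],
    [0,-0.6,0],
  ],
)

```text
t: 13.15
tool_pos: [535.9, -146.2, 213.0]
orientation: [-1.47, 1.534, 0.952]
ft_force: [4.5, -2.6, 1.5]
finger_gap: 13.1
```

Emit:
servo_tool(
  slide=[
    [0.1814,0,-0.0054],
    [0.1814,0,-0.0054],
    [0.1814,0,-0.0054],
    [0.1814,0,-0.0054],
    [0.1814,0,-0.0054],
  ],
  dr=[
    [0,-0.6,0],
    [0,-0.6,0],
    [0,-0.6,0],
    [0,-0.6,0],
    [0,-0.6,0],
  ],
)

```text
t: 13.57
tool_pos: [535.5, -155.8, 187.3]
orientation: [-1.324, 1.382, 1.07]
ft_force: [3.0, -1.8, 1.6]
finger_gap: 13.2
```

Emit:
servo_tool(
  slide=[
    [0.1814,0,-0.0054],
    [0.1814,0,-0.0054],
    [0.1814,0,-0.0054],
    [0.1814,0,-0.0054],
    [0.1814,0,-0.0054],
  ],
  dr=[
    [0,-0.6,0],
    [0,-0.6,0],
    [0,-0.6,0],
    [0,-0.6,0],
    [0,-0.6,0],
  ],
)

```text
t: 13.98
tool_pos: [535.5, -159.8, 161.0]
orientation: [-1.176, 1.226, 1.172]
ft_force: [-8.2, 11.5, 43.2]
finger_gap: 13.1
```

Emit:
servo_tool(
  slide=[
    [0,0,0],
    [0,0,0],
    [0,0,0],
    [0,0,0],
    [0,0,0],
  ],
  dr=[
    [0,0,0],
    [0,0,0],
    [0,0,0],
    [0,0,0],
    [0,0,0],
  ],
)

```text
t: 14.4
tool_pos: [535.3, -159.7, 161.5]
orientation: [-1.177, 1.227, 1.171]
ft_force: [1.5, 1.3, 6.6]
finger_gap: 13.2
```

Emit:
servo_tool(
  slide=[
    [0,0,0],
    [0,0,0],
    [0,0,0],
    [0,0,0],
    [0,0,0],
  ],
  dr=[
    [0,0,0],
    [0,0,0],
    [0,0,0],
    [0,0,0],
    [0,0,0],
  ],
  gripper=1,
)

```text
t: 14.82
tool_pos: [533.1, -159.7, 159.3]
orientation: [-1.174, 1.232, 1.175]
ft_force: [0.1, -0.4, -0.6]
finger_gap: 72.9
```

Emit:
servo_tool(
  slide=[
    [0,0,0],
    [-0.6,0,0],
    [-0.9,0,0],
    [-0.9,0,0],
    [-0.9,0,0],
  ],
  dr=[
    [0,0,0],
    [0,0,0],
    [0,0,0],
    [0,0,0],
    [0,0,0],
  ],
)

```text
t: 15.23
tool_pos: [533.3, -159.6, 259.7]
orientation: [-1.174, 1.232, 1.175]
ft_force: [1.2, -0.4, 0.4]
finger_gap: 85.5
```

Emit:
servo_tool(
  slide=[
    [-0.9,0,0],
    [0,0,-0.8],
    [0,0,-0.8],
    [0,0,-0.8],
    [0,0,-0.8],
  ],
  dr=[
    [0,0,0],
    [0,0,0],
    [0,0,0],
    [0,0,0],
    [0,0,0],
  ],
)

```text
t: 15.65
tool_pos: [529.0, -256.3, 285.9]
orientation: [-1.175, 1.231, 1.175]
ft_force: [0.1, 0.2, 0.0]
finger_gap: 85.3
```

Emit:
servo_tool(
  slide=[
    [0,0,-0.8],
    [0,0,-0.8],
    [0,0,-0.8],
    [0,0,0],
    [0,0,0],
  ],
  dr=[
    [0,0,0],
    [0,0,0],
    [0,0,0],
    [0,0,0],
    [0,0,0],
  ],
)

```text
t: 16.07
tool_pos: [525.3, -328.3, 285.0]
orientation: [-1.172, 1.233, 1.174]
ft_force: [0.1, -0.3, 0.7]
finger_gap: 85.2
```

Run:
```python
from h import *
s=read_camera("scene");t=read_camera("top")
o=readout.get_obs();print(o["t"],o["tool_pos"],o["ft_force"],o["finger_gap"])
a=np.hstack([cv2.resize(t["color"][110:290,140:410],None,fx=1.5,fy=2,interpolation=2),cv2.resize(s["color"][110:290,110:370],None,fx=1.5,fy=2,interpolation=2)])
cv2.imwrite("pics/fin.png",a)
```

```text
16.1667 [ 525.66652782 -326.99870012  285.56733391] [ 0.83881745  0.02633421 -0.24748563] 85.10863694232361
```

View pics/fin.png

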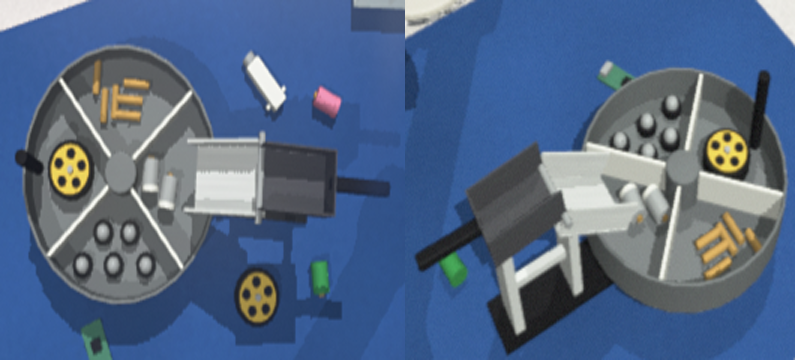

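The tray is empty and back at rest: the handle end is at top pixel (399, 204), as before. Both motors lie on the bay floor, and the walls still bracket the chute evenly.

```bash
python3 -c "
from h import *
t=read_camera('top');C=np.array([548.7,144.7])
f=lambda x,y:(140+(x+.5)/1.5-.5,110+(y+.5)/2-.5)
for q in ((62,79),(191,93),(182,267),(49,254)):
    d=onz(t,*f(*q),68)[:2]-C;print(np.hypot(*d).round(1),np.degrees(np.arctan2(d[1],d[0])).round(1))
print(robot.finish_job())"
```

```text
126.2 41.8
126.8 -47.8
127.8 -137.5
126.6 132.7
the job is handed in; nothing more can be done
None
```

The job is done and was handed in at about 16 s. I turned the carousel about 57° clockwise by its post and let go. I then lifted the tray handle about 48° until both motors had rolled out, lowered the tray to its rest and moved the arm clear.

- **Motors:** the last pictures, from both cameras, show both steel motors in the once-empty compartment.
- **Tray:** it is empty and back at rest, with the end of its handle at the same pixel as at the start.
- **Alignment:** the wall angles put the post at about 87.3° and the chute line needs 87.3°. The four wall readings scatter by about ±0.5°. An earlier reading, before the lift, gave 87.5°.
- **Forces:** the highest wrist force I saw was about 45 N, for a moment as the tray met its rest. It came through the finger pads, and the limit is 120 N.

No check failed. The only real disagreement was an early rough pixel reading of the post (5 mm ray gap, 115 mm radius), which I remeasured at 120 mm before the first move.

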